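# Index the sensor carousel one click and hold its spring plunger out

## Task

On the test stand, turn the sensor carousel by its upright handle post exactly one click clockwise, seen from above, so that the spring plunger snaps home in the next rim notch. Then pull the plunger's knob straight out as far as it goes and keep holding it there, clear of the notch, so that a colleague can lift the carousel off: finish while holding it, with the carousel still in its new position. Leave the other things on the bench where they are.

Things in the scene. Friction and masses are not known exactly. Their poses are not given: they have to be found in the camera images.
- stand: fixed grey base plate 200 x 250 x 12 mm of the carousel stand; the origin is on the bench surface under the carousel's vertical turning axis, z up; the plunger sits on its -y side and is pulled out along its -y axis. In this frame a fixed aluminium test head with a short black tube stands at 22.5 deg from +x towards +y, 90 to 145 mm from the axis, up to 114 mm high
- turret (a joint): carousel angle in rad: 0 in the starting notch, growing clockwise seen from above, limits -0.6 and 2.0. Notches every 0.785 rad (45 deg). The plunger's nose rides over the rim lobes, drops into each notch and centres the disc by itself from up to 15 deg off. Turning takes up to about 0.3 N m, some 5 N at the post; with the plunger out, light friction keeps the disc where it is
- disc_top (a point): centre of the carousel's top face, on the turning axis, 73 mm above the bench. The carousel is a horizontal scalloped aluminium disc, 170 mm across, 16 mm thick, with 8 rim notches; it carries the handle post and, near the rim, three sensors 28 to 40 mm tall, each at least 55 mm from the post's centre
- post_top (a point): centre of the top end of the handle post: an upright black round post 16 mm in diameter that stands 55 mm out of the disc (top 128 mm above the bench), 60 mm from the turning axis; moves with the disc
- plunger (a joint): how far the plunger is pulled out, in m: 0 with its nose home in a notch, about 0.007 while it rides over a lobe, 0.020 at the stop (fully out). A spring pulls it back in with 6 N at 0, rising to 12 N at the stop; it does not stay out by itself
- nose (a point): tip of the plunger's steel nose (a 12 mm round-ended pin), on the plunger's axis, 65 mm above the bench; it points to the turning axis and sits in a rim notch, 78 mm from the axis, when home
- knob_grip (a point): middle of the plunger knob's black neck, on its horizontal axis, 65 mm above the bench, 150 mm from the turning axis when home; moves with the plunger. Neck: round, 20 mm across, 36 mm long along the pull, ending outside in a flange 34 mm across, 8 mm thick. Inside, 4 mm from the neck when home, a bracket 36 mm wide, 78 mm high. Base plate (12 mm high) below, to 145 mm from the axis
- meter: bystander: yellow handheld meter lying flat, 160 x 78 x 42 mm, origin at the centre of its underside
- driver: bystander: screwdriver with a black handle, lying on the bench along its own x axis, about 200 mm long
- bridge1: bystander: grey two-pin plug bridge, 56 x 14 x 10 mm, lying on the bench
- bridge2: bystander: a second grey plug bridge like the first

How it is judged (in metres and radians):
On the way, in this order (a step that is already met when the one before it is completed fails the run):
1. the carousel stands one click (45 deg) clockwise of its start, with the plunger snapped home in that notch (value of joint turret between 0.6954 and 0.8754 rad and value of joint plunger below 0.002 m), for 0.3 s.
2. the plunger is pulled fully out (value of joint plunger above 0.0165 m and value of joint turret between 0.6654 and 0.9054 rad), for 0.3 s.
At the end, for the whole second after the job is handed in: the gripper's fingers hold the plunger at least 16.5 mm out of its 20 mm travel, the carousel is at rest within 0.12 rad (7 deg) of the notch one click clockwise from the start, and each of the bystanders is within 30 mm of where it began (all of step 2 and contact force between the fingers and plunger above 2 N and velocity of joint turret between -0.05 and 0.05 rad/s and not (distance of meter from where it was at the start of the episode above 0.03 m) and not (distance of driver from where it was at the start of the episode above 0.03 m) and not (distance of bridge1 from where it was at the start of the episode above 0.03 m) and not (distance of bridge2 from where it was at the start of the episode above 0.03 m)); the arm keeps its last pose, push and grip.
It fails at once if the carousel is turned more than half a click past the next notch, or more than half a click the wrong way (value of joint turret above 1.25 rad or value of joint turret below -0.42 rad).
It fails at once if a bystander is pushed more than 30 mm away (distance of any of meter, driver, bridge1, bridge2 from where it was at the start of the episode above 0.03 m).
It also fails if it takes over 38 s, if anything falls off the work surface, if the arm or the gripper's body presses on something with over 40 N, if the wrist force passes 120 N, or if a joint passes its speed limit or range.

## Robot

A 6-joint arm with a two-finger parallel gripper is mounted at the origin on the work surface. World frame = base frame: x ahead of the robot, y to its left, z up, the work surface at z = 0. Lengths are in m, angles in degrees, forces in N, time in s.
With the tool pointing down it reaches from about 0.4 to 0.825 m from the base axis. Payload 7 kg.
Tool frame: the origin (TCP) lies on the centre line of the jaws, within the pads' length; the fingertips stand 17 mm ahead of it and the grasp point (between the pads) lies 2 mm behind it; y points along the fingers, z is the direction in which the jaws open and shut, and the axes are right-handed (so a half turn about y gives the same grasp; the last joint's range is limited). The gripper opens to 88 mm and grips with 3 to 60 N. Pads are 19 mm wide; open, the fingers measure 130 mm over their backs; the gripper's body (78 mm by 193 mm) begins 47 mm behind the grasp point.
Start: joints at [-54.769, 20.546, 0.682, 0, -70.136, -16.507], TCP at [0.217, -0.639, 0.244] pointing down, gripper open.
Joint ranges: [-176.03, 176.03], [-82.01, 121.73], [-58.28, 71.71], [-173.87, 95.51], [-174.79, -0.11], [-173.66, 173.66]. Speed limits (degrees/s): [136.94, 136.94, 172.46, 180, 180, 180].

## Interface

Orientations are given as [roll, pitch, yaw] about the fixed x, y, z axes, in that order (R = Rz(yaw) Ry(pitch) Rx(roll)).
In Python, from plant import r, capture, camera_info gives the robot as it stands. The module is installed in compiled form; this text tells all that it offers.
- The arm moves only by the tool apply_moves, never from a script. Its argument "deltas" is a list of rows, each an object of numbers: "tx", "ty", "tz": the shift along the tool's x, y, z in m; "turn": the turn about the tool's y in rad; "gripper": the finger opening in m, from 0 to 0.0876. A call has 1 to 5 rows; each row is the pose to reach, as a shift and turn from the pose commanded when the call began, along the tool's axes at that moment; what a row does not reach only later rows make up. A row lasts 1/10 s, in which the tool goes at most 50 mm and 8.59 degrees, less where a joint would pass 70% of its speed; a pose out of reach is approached as far as the arm can. A call with a gripper value outside its range is refused whole. The fingers move at their own pace and stop on an object; "newtons" is the grip in N (left out, the last holds). Time passes only in rows, so rows that repeat a pose let the fingers close. It gives the time, the measured TCP pose, the force and the opening at its end, in the units of the state.
- r.get_state(): the state, without advancing time (a new reading comes with each control period).
- capture(name): name is "side" or "top"; returns (picture, depth): 420x560x3 uint8, red, green, blue; 420x560 float32, m along the optical axis (not along the pixel's ray), 0 where there is no reading.
- camera_info(name): a dict with "K" (3x3 intrinsics, pixels), "eye" and "orientation" of the camera in the world. Camera axes: x right, y up, looking along -z (the intrinsics and any distortion apply to the point x, -y, -z); pixel columns grow to the right and rows downward; lengths in m; the calibration is good to about 2 mm. A picture is of the moment at which its call begins. camera_info takes no time and is no camera call.
- r.close_job(): hands the job in, once; it reports no verdict.
The state is a dict: "time_s": time; "joints": joint angles; "qd": joint speeds; "joint_torque": joint torques, N m; "tcp_pos": TCP position; "eef_rot": TCP orientation; "contact_force": force on the tool from outside, world axes, zero at the start; "moment": the same for the moment, N m; "gripper_width": finger opening in m.
Only numpy, scipy, OpenCV 4.12 (cv2) and the standard library are available. Lean on these libraries where they do the work, as an engineer would, in place of code of your own. Each camera call takes 0.05 s, during which the arm holds its last target.

## Working session

There is one attempt and no reset: what is moved stays moved. The work goes in short steps, Python scripts to look and compute and a tool call to move; the robot and the scene stay as the last step left them, time stands still between calls to the robot, and variables do not carry over. Pictures are saved under pics/ and viewed, and the job is handed in when it is done.

Besides the shell and the picture viewer there is one more tool, called after "Call:" in YAML: its name, and indented under it one key for each argument. apply_moves: Moves the arm, as the interface text tells. Its arguments: {"type":"object","properties":{"deltas":{"type":"array","items":{"type":"object","properties":{"tx":{"type":"number"},"ty":{"type":"number"},"tz":{"type":"number"},"turn":{"type":"number"},"gripper":{"type":"number"}}}},"newtons":{"type":"number"}},"required":["deltas"]}

```bash
mkdir -p pics; cat > h.py <<'E'
import numpy as np, cv2
from plant import r, capture, camera_info
E
python3 - <<'E'
from h import *
for n in ("side","top"):
    p,d=capture(n); np.savez(f"{n}0.npz",p=p,d=d)
    cv2.imwrite(f"pics/{n}0.png",p[:,:,::-1])
    print(camera_info(n))
print(r.get_state())
E
```

```text
{'K': array([[415.39687889,   0.        , 280.76819471],
       [  0.        , 415.39687889, 209.8201585 ],
       [  0.        ,   0.        ,   1.        ]]), 'eye': array([0.31920261, 0.7195157 , 0.77452248]), 'orientation': array([  49.23878809,    1.02946693, -159.08418097])}
{'K': array([[487.78150117,   0.        , 281.42321493],
       [  0.        , 487.78150117, 204.28211862],
       [  0.        ,   0.        ,   1.        ]]), 'eye': array([ 0.51520306, -0.01823221,  1.26443457]), 'orientation': array([  4.61504871,   0.79212331, -90.01617021])}
{'time_s': 0.1, 'joints': array([-5.47682475e+01,  2.05873277e+01,  6.39780107e-01, -1.83617620e-02,
       -7.01363980e+01, -1.65073603e+01]), 'qd': array([ 0.08566703, -0.04878834,  0.15669417,  0.25298251, -0.03711851,
       -0.08345144]), 'joint_torque': array([ 5.68022206e-04, -5.84162271e+01,  2.93749756e+01,  7.01553047e+00,
        1.01895348e-02, -8.87190754e-05]), 'tcp_pos': array([ 0.21653948, -0.63888999,  0.24272019]), 'eef_rot': array([-8.99146092e+01,  7.30368408e-03,  1.87181460e+01]), 'contact_force': array([ 1.02807186,  0.27590901, -0.37883537]), 'moment': array([-0.03092306, -0.00510703,  0.00319483]), 'gripper_width': 0.08780212169116151}
```

View pics/side0.png

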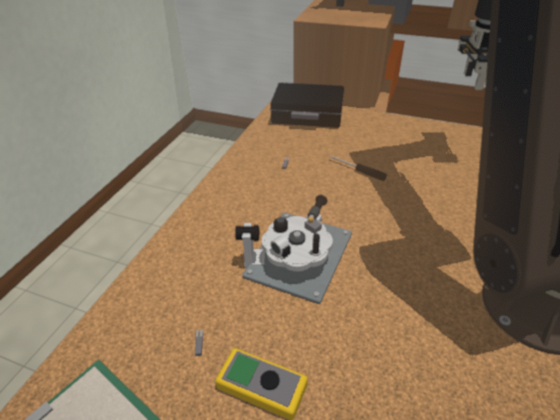

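View pics/top0.png

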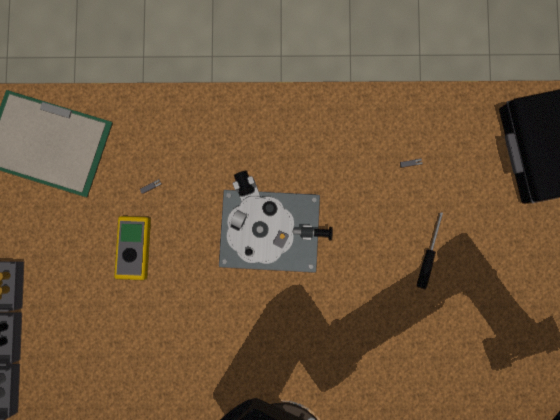

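```bash
python3 - <<'E'
from h import *
for n,(x0,y0,x1,y1) in dict(side=(225,185,365,305),top=(205,160,345,280)).items():
    p=np.load(f"{n}0.npz")['p'][y0:y1,x0:x1,::-1]
    cv2.imwrite(f"pics/{n}0z.png",cv2.resize(p,None,fx=5,fy=5,interpolation=cv2.INTER_CUBIC)[:600,:800])
E
```

```text
(no output)
```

View pics/side0z.png

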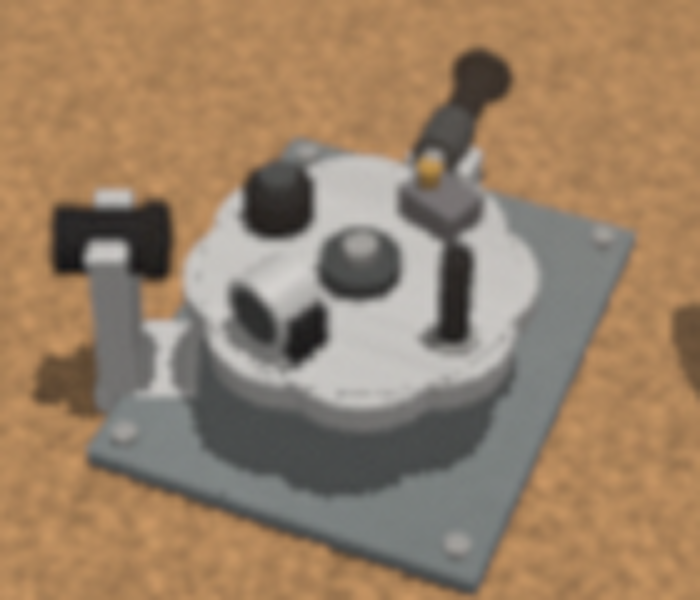

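View pics/top0z.png

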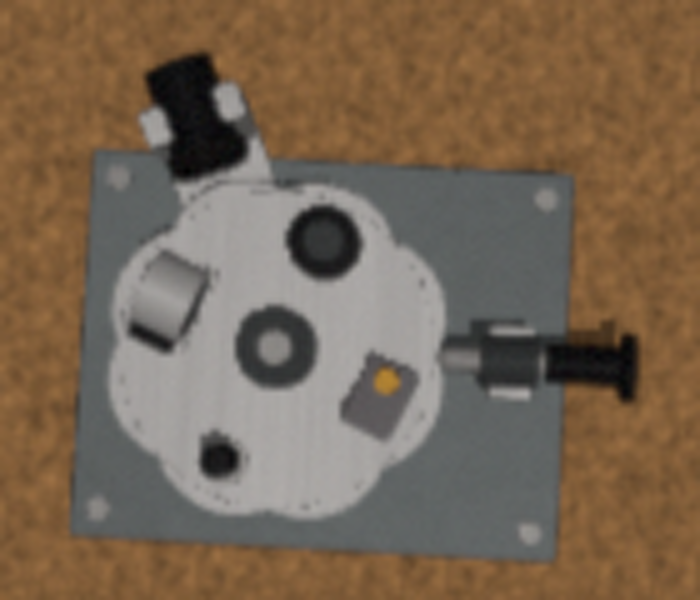

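```bash
cat >> h.py <<'E'
from scipy.spatial.transform import Rotation as Ro
def ray(n,u,v):
    c=camera_info(n);K=c['K'];d=np.array([(u-K[0,2])/K[0,0],-(v-K[1,2])/K[1,1],-1.])
    return np.array(c['eye']),Ro.from_euler('xyz',c['orientation'],degrees=True).apply(d)
def onz(n,u,v,z):
    e,d=ray(n,u,v);return e+d*(z-e[2])/d[2]
def proj(n,P):
    c=camera_info(n);K=c['K'];q=Ro.from_euler('xyz',c['orientation'],degrees=True).inv().apply(np.array(P)-c['eye'])
    return K[0,0]*q[0]/-q[2]+K[0,2],-K[1,1]*q[1]/-q[2]*1+K[1,2]
def tri(u1,u2):
    (e1,d1),(e2,d2)=ray('top',*u1),ray('side',*u2)
    s=np.linalg.lstsq(np.c_[d1,-d2],e2-e1,rcond=None)[0]
    a=e1+s[0]*d1;b=e2+s[1]*d2
    return (a+b)/2,np.linalg.norm(a-b)
E
python3 - <<'E'
from h import *
T=lambda x,y:(205+x/5-.4,160+y/5-.4); S=lambda x,y:(225+x/5-.4,185+y/5-.4)
# plate corners z=.012 
cs=[onz('top',*T(*q),.012) for q in [(95,150),(573,175),(555,562),(70,535)]]
c=np.array(cs);print(c.round(4), np.linalg.norm(np.diff(np.r_[c,c[:1]],axis=0),axis=1))
print('center plate',c.mean(0), [np.degrees(np.arctan2(*( (c[i]-c[j])[[1,0]]))) for i,j in((0,1),(3,2),(0,3),(1,2))])
cs=[onz('side',*S(*q),.012) for q in [(478,592),(636,236),(90,460)]]
print('side corners',np.round(cs,4))
p=np.load('top0.npz')['p'].astype(int)
m=((p.min(2)>130)&(p.max(2)-p.min(2)<30)).astype(np.uint8); m[:,:220]=0;m[:,300:]=0;m[:197]=0;m[270:]=0
k,_=cv2.findContours(m,0,2);k=max(k,key=cv2.contourArea)
(x,y),R=cv2.minEnclosingCircle(k);print('disc',x,y,R,onz('top',x,y,.073), R/487.8*(1.264-.073))
print('post',onz('top',*T(219,460),.128),'side',onz('side',*S(457,247),.128), tri(T(219,460),S(457,250)))
print('hub',tri(T(273,348),S(362,243)))
for h in(.082,):print('flange out',onz('top',*T(637,368),.065), 'fl in',onz('top',*T(618,368),.065),'neck',onz('top',*T(585,366),.075),'nose',onz('top',*T(445,354),.071))
E
```

```text
[[ 0.6546  0.1486  0.012 ]
 [ 0.6412 -0.0983  0.012 ]
 [ 0.4433 -0.0879  0.012 ]
 [ 0.4568  0.1596  0.012 ]] [0.2473303  0.19821547 0.24785586 0.19809527]
center plate [0.54899069 0.03050051 0.012     ] [np.float64(86.89189142415997), np.float64(86.8641333809409), np.float64(-3.1716911959443905), np.float64(-3.019743425282129)]
side corners [[ 0.4517  0.1652  0.012 ]
 [ 0.4397 -0.0823  0.012 ]
 [ 0.6465  0.1555  0.012 ]]
disc 258.3453674316406 228.34536743164062 36.31928634643555 [0.55250284 0.05460574 0.073     ] 0.08867624034154313
post [0.49684849 0.07415955 0.128     ] side [0.49445629 0.0735302  0.128     ] (array([0.49558738, 0.07397089, 0.12628248]), np.float64(0.002552594391326763))
hub (array([0.54842064, 0.05093715, 0.09242283]), np.float64(0.0029600657101115377))
flange out [ 0.54072955 -0.1256787   0.065     ] fl in [ 0.54073492 -0.11637278  0.065     ] neck [ 0.54150276 -0.09952841  0.075     ] nose [ 0.54748711 -0.03149698  0.071     ]
```

Call:
apply_moves:
  deltas:
    - {"tx":0.026,"tz":0.031,"turn":-0.145,"gripper":0.04}
    - {"tx":0.052,"tz":0.062,"turn":-0.29,"gripper":0.04}
    - {"tx":0.078,"tz":0.093,"turn":-0.435,"gripper":0.04}
    - {"tx":0.104,"tz":0.124,"turn":-0.58,"gripper":0.04}
    - {"tx":0.13,"tz":0.155,"turn":-0.725,"gripper":0.04}

```text
invalid input at $.deltas[0]: expected keys tx, ty, tz, turn, gripper
```

```bash
cat >> h.py <<'E'
def delta(P,yaw,s=None):
    s=r.get_state();R=Ro.from_euler('xyz',s['eef_rot'],degrees=True)
    d=R.inv().apply(np.array(P)-s['tcp_pos'])
    return 't',s['time_s'],'pos',s['tcp_pos'].round(4),'rot',s['eef_rot'].round(2),'delta',d.round(4),'turn',round(float(-np.radians((yaw-s['eef_rot'][2]+180)%360-180)),3),'F',s['contact_force'].round(1),'w',round(s['gripper_width'],4)
E
python3 -c "
from h import *
print(*delta((.496,.074,.2),154.4))"
```

```text
t 0.1 pos [ 0.2165 -0.6389  0.2427] rot [-8.991e+01  1.000e-02  1.872e+01] delta [0.4935 0.0435 0.5854] turn -2.368 F [ 1.   0.3 -0.4] w 0.0878
```

Call:
apply_moves:
  deltas:
    - {"tx":0.026,"ty":0,"tz":0.031,"turn":-0.145,"gripper":0.04}
    - {"tx":0.052,"ty":0,"tz":0.062,"turn":-0.29,"gripper":0.04}
    - {"tx":0.078,"ty":0,"tz":0.093,"turn":-0.435,"gripper":0.04}
    - {"tx":0.104,"ty":0,"tz":0.124,"turn":-0.58,"gripper":0.04}
    - {"tx":0.13,"ty":0,"tz":0.155,"turn":-0.725,"gripper":0.04}

```text
time_s: 0.6
tcp_pos: [0.2902, -0.4491, 0.2432]
eef_rot: [-90.0, -0.0, 60.6]
contact_force: [0.4, -0.6, 0.3]
gripper_width: 0.0535
```

```bash
python3 -c "
from h import *
print(*delta((.496,.074,.2),154.4))"
```

```text
t 0.6 pos [ 0.2902 -0.4491  0.2432] rot [-8.997e+01 -1.000e-02  6.059e+01] delta [0.5568 0.0433 0.0776] turn -1.637 F [ 0.4 -0.6  0.3] w 0.0535
```

Call:
apply_moves:
  deltas:
    - {"tx":0.044,"ty":0,"tz":0.006,"turn":-0.145,"gripper":0.04}
    - {"tx":0.088,"ty":0,"tz":0.012,"turn":-0.29,"gripper":0.04}
    - {"tx":0.132,"ty":0,"tz":0.018,"turn":-0.435,"gripper":0.04}
    - {"tx":0.176,"ty":0,"tz":0.024,"turn":-0.58,"gripper":0.04}
    - {"tx":0.22,"ty":0,"tz":0.03,"turn":-0.725,"gripper":0.04}

```text
time_s: 1.1
tcp_pos: [0.3732, -0.2431, 0.2435]
eef_rot: [-90.0, -0.0, 102.1]
contact_force: [1.0, 0.1, 0.4]
gripper_width: 0.04
```

```bash
python3 -c "
from h import *
print(*delta((.496,.074,.2),154.4))"
```

```text
t 1.1 pos [ 0.3732 -0.2431  0.2435] rot [-90.01  -0.   102.13] delta [ 0.2842  0.0436 -0.1867] turn -0.912 F [1.  0.1 0.4] w 0.04
```

Call:
apply_moves:
  deltas:
    - {"tx":0.038,"ty":0,"tz":-0.025,"turn":-0.145,"gripper":0.04}
    - {"tx":0.076,"ty":0,"tz":-0.05,"turn":-0.29,"gripper":0.04}
    - {"tx":0.114,"ty":0,"tz":-0.075,"turn":-0.435,"gripper":0.04}
    - {"tx":0.152,"ty":0,"tz":-0.1,"turn":-0.58,"gripper":0.04}
    - {"tx":0.19,"ty":0,"tz":-0.125,"turn":-0.725,"gripper":0.04}

```text
time_s: 1.6
tcp_pos: [0.4566, -0.0314, 0.2437]
eef_rot: [-90.0, 0.0, 143.7]
contact_force: [0.6, -0.5, -0.6]
gripper_width: 0.0401
```

```bash
python3 -c "
from h import *
print(*delta((.496,.074,.2),154.4))"
```

```text
t 1.6 pos [ 0.4566 -0.0314  0.2437] rot [-9.002e+01  1.000e-02  1.437e+02] delta [ 0.0307  0.0437 -0.1082] turn -0.187 F [ 0.6 -0.5 -0.6] w 0.0401
```

Call:
apply_moves:
  deltas:
    - {"tx":0.008,"ty":0.02,"tz":-0.027,"turn":-0.047,"gripper":0.04}
    - {"tx":0.016,"ty":0.035,"tz":-0.054,"turn":-0.094,"gripper":0.04}
    - {"tx":0.023,"ty":0.05,"tz":-0.081,"turn":-0.14,"gripper":0.04}
    - {"tx":0.031,"ty":0.07,"tz":-0.108,"turn":-0.187,"gripper":0.04}
    - {"tx":0.031,"ty":0.078,"tz":-0.108,"turn":-0.187,"gripper":0.04}

```text
time_s: 2.1
tcp_pos: [0.4964, 0.074, 0.1635]
eef_rot: [-89.9, -0.1, 154.3]
contact_force: [0.3, -0.8, -0.5]
gripper_width: 0.04
```

```bash
python3 -c "
from h import *
print(*delta((.496,.074,.11),154.4))
for n in ('side','top'):
    p,d=capture(n); np.savez(f'{n}1.npz',p=p,d=d)
    x,y=(215,140) if n=='side' else (190,150)
    cv2.imwrite(f'pics/{n}1.png',cv2.resize(p[y:y+150,x:x+190,::-1],None,fx=4,fy=4,interpolation=cv2.INTER_CUBIC))
    print(n,proj(n,r.get_state()['tcp_pos']))
"
```

```text
t 2.1 pos [0.4964 0.074  0.1635] rot [-8.9910e+01 -8.0000e-02  1.5426e+02] delta [0.0003 0.0535 0.    ] turn -0.003 F [ 0.3 -0.8 -0.5] w 0.04
side (np.float64(316.40004810749144), np.float64(222.14704556772944))
top (np.float64(248.12687685006208), np.float64(252.63084360988958))
```

View pics/side1.png

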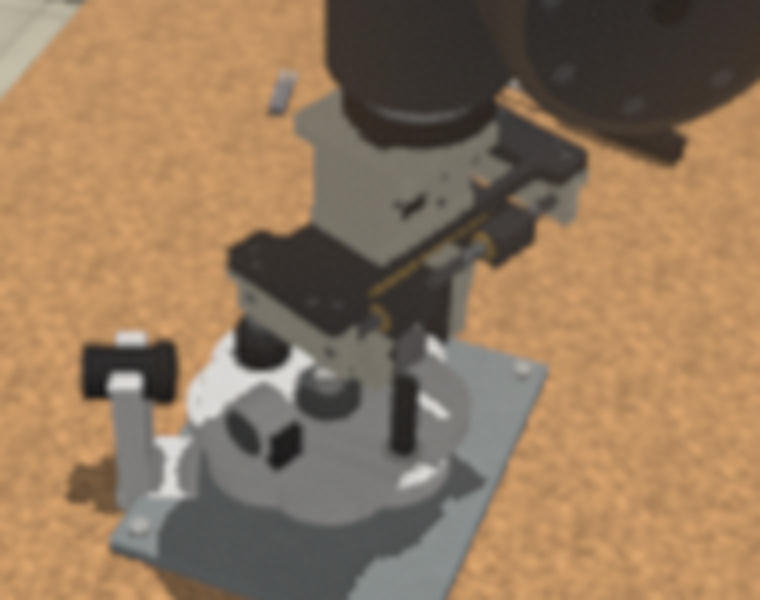

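View pics/top1.png

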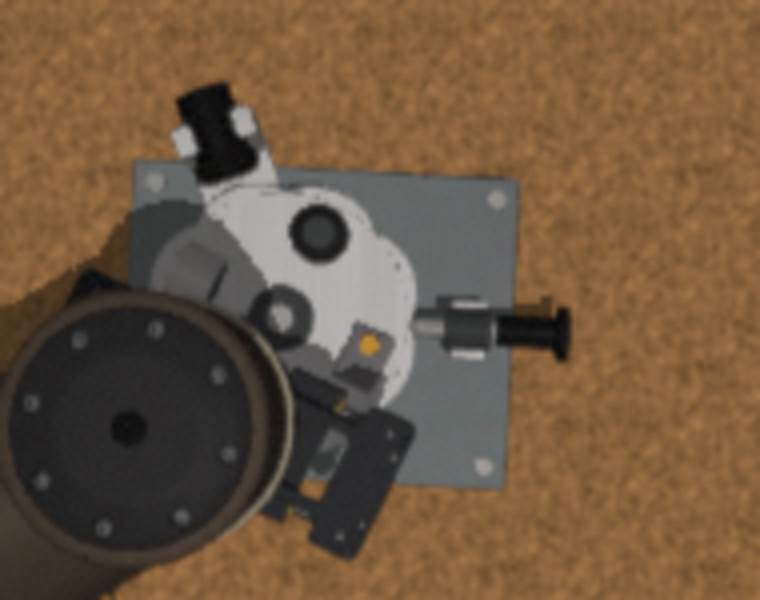

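The side view shows the jaws right above the post (zoom 405,385) and the long body lying along the jaw axis. The sensors are clear, so I'll descend.

Call:
apply_moves:
  deltas:
    - {"tx":0,"ty":0.012,"tz":0,"turn":0,"gripper":0.04}
    - {"tx":0,"ty":0.026,"tz":0,"turn":0,"gripper":0.04}
    - {"tx":0,"ty":0.04,"tz":0,"turn":0,"gripper":0.04}
    - {"tx":0,"ty":0.053,"tz":0,"turn":0,"gripper":0.04}

```text
time_s: 2.6
tcp_pos: [0.4961, 0.071, 0.1123]
eef_rot: [-90.1, 0.0, 154.0]
contact_force: [0.4, -0.5, 0.9]
gripper_width: 0.0398
```

Call:
apply_moves:
  deltas:
    - {"tx":0,"ty":0,"tz":0,"turn":0,"gripper":0.01}
    - {"tx":0,"ty":0,"tz":0,"turn":0,"gripper":0.01}
    - {"tx":0,"ty":0,"tz":0,"turn":0,"gripper":0.01}
  newtons: 3

```text
time_s: 2.9
tcp_pos: [0.4969, 0.072, 0.1135]
eef_rot: [-90.1, 0.1, 154.0]
contact_force: [1.0, 6.5, -2.2]
gripper_width: 0.022
```

```bash
python3 -c "
from h import *
print(*delta((.496,.074,.11),154.4))
p,d=capture('side');n='side'
x,y=(215,140) if n=='side' else (190,150)
cv2.imwrite(f'pics/{n}2.png',cv2.resize(p[y:y+150,x:x+190,::-1],None,fx=4,fy=4,interpolation=cv2.INTER_CUBIC))
"
```

```text
t 2.9 pos [0.4969 0.072  0.1135] rot [-9.0100e+01  7.0000e-02  1.5403e+02] delta [ 0.0017  0.0035 -0.0014] turn -0.006 F [ 1.   6.5 -2.2] w 0.022
```

View pics/side2.png

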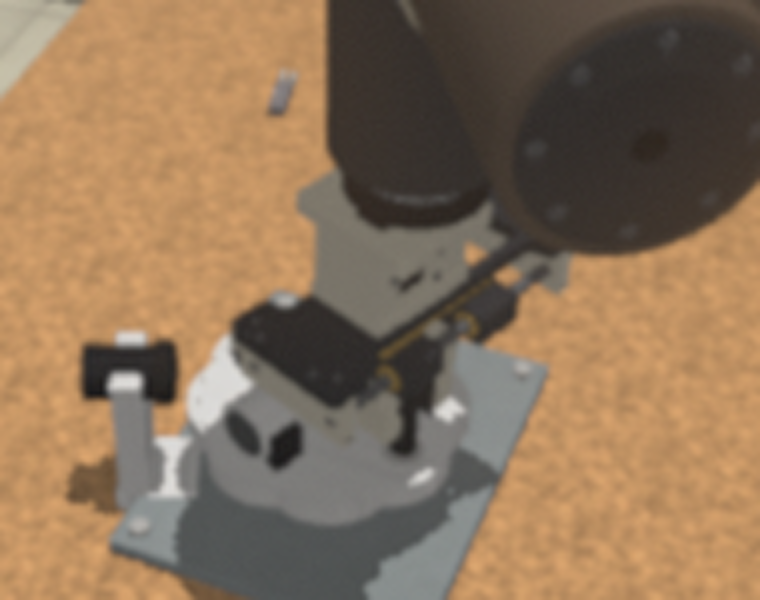

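Call:
apply_moves:
  deltas:
    - {"tx":0,"ty":0,"tz":0,"turn":0,"gripper":0.01}
    - {"tx":0,"ty":0,"tz":0,"turn":0,"gripper":0.01}

```text
time_s: 3.15
tcp_pos: [0.4974, 0.0733, 0.1134]
eef_rot: [-90.2, 0.1, 154.1]
contact_force: [1.0, 5.7, -2.3]
gripper_width: 0.019
```

Call:
apply_moves:
  deltas:
    - {"tx":-0.0002,"ty":0,"tz":-0.0048,"turn":0.08,"gripper":0.024}
    - {"tx":-0.0008,"ty":0,"tz":-0.0096,"turn":0.16,"gripper":0.024}
    - {"tx":-0.0017,"ty":0,"tz":-0.0143,"turn":0.24,"gripper":0.024}
    - {"tx":-0.003,"ty":0,"tz":-0.0189,"turn":0.32,"gripper":0.024}
    - {"tx":-0.0047,"ty":0,"tz":-0.0234,"turn":0.4,"gripper":0.024}
  newtons: 20

```text
time_s: 3.65
tcp_pos: [0.5083, 0.0887, 0.1129]
eef_rot: [-89.7, -0.0, 130.9]
contact_force: [-7.9, -6.4, 7.9]
gripper_width: 0.0243
```

Call:
apply_moves:
  deltas:
    - {"tx":-0.0002,"ty":0,"tz":-0.0048,"turn":0.08,"gripper":0.024}
    - {"tx":-0.0008,"ty":0,"tz":-0.0096,"turn":0.16,"gripper":0.024}
    - {"tx":-0.0017,"ty":0,"tz":-0.0143,"turn":0.24,"gripper":0.024}
    - {"tx":-0.003,"ty":0,"tz":-0.0189,"turn":0.32,"gripper":0.024}
    - {"tx":-0.0047,"ty":0,"tz":-0.0234,"turn":0.4,"gripper":0.024}

```text
time_s: 4.15
tcp_pos: [0.5299, 0.1024, 0.1125]
eef_rot: [-89.9, -0.0, 108.0]
contact_force: [-3.2, 0.5, -1.2]
gripper_width: 0.0242
```

Call:
apply_moves:
  deltas:
    - {"tx":0,"ty":0,"tz":0,"turn":0,"gripper":0.024}
    - {"tx":0,"ty":0,"tz":0,"turn":0,"gripper":0.024}

```text
time_s: 4.35
tcp_pos: [0.5318, 0.1028, 0.1131]
eef_rot: [-90.1, -0.0, 108.4]
contact_force: [0.6, -0.2, 0.4]
gripper_width: 0.0239
```

```bash
python3 -c "
from h import *
print(*delta((.5305,.107,.11),109.4))
for n in ('side','top'):
    p,d=capture(n); np.savez(f'{n}3.npz',p=p,d=d)
    x,y=(215,140) if n=='side' else (190,150)
    cv2.imwrite(f'pics/{n}3.png',cv2.resize(p[y:y+150,x:x+190,::-1],None,fx=4,fy=4,interpolation=cv2.INTER_CUBIC))
"
```

```text
t 4.35 pos [0.5318 0.1028 0.1131] rot [-90.07  -0.   108.36] delta [ 0.0044  0.0031 -0.0001] turn -0.018 F [ 0.6 -0.2  0.4] w 0.0239
```

View pics/top3.png

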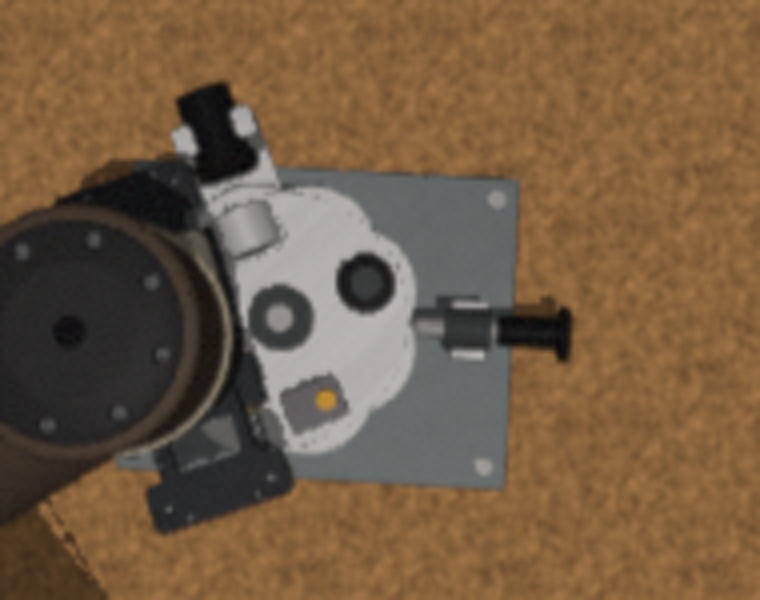

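View pics/side3.png

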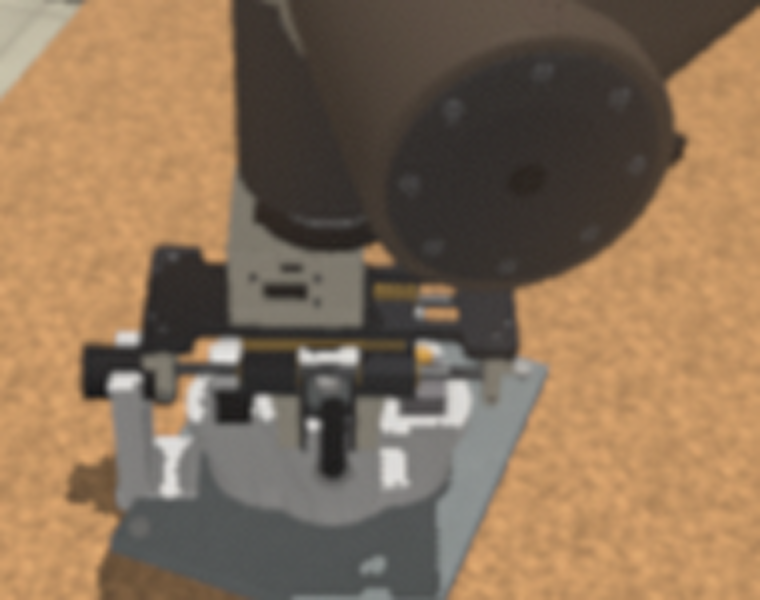

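Force is back to zero, the dark sensor moved about 41–45° around the hub, and the nose reach matches the start, so it has snapped home. I'll release the post and lift.

Call:
apply_moves:
  deltas:
    - {"tx":0,"ty":0,"tz":0,"turn":0,"gripper":0.04}
    - {"tx":0,"ty":0,"tz":0,"turn":0,"gripper":0.04}
    - {"tx":0,"ty":-0.02,"tz":0,"turn":0,"gripper":0.04}
    - {"tx":0,"ty":-0.045,"tz":0,"turn":0,"gripper":0.04}
    - {"tx":0,"ty":-0.075,"tz":0,"turn":0,"gripper":0.04}

```text
time_s: 4.95
tcp_pos: [0.5308, 0.1024, 0.1877]
eef_rot: [-89.9, 0.0, 108.2]
contact_force: [0.5, 0.5, -0.8]
gripper_width: 0.04
```

```bash
python3 -c "
from h import *
a=np.radians(-3.1);ax=np.array([.5505,.0505])
kn=ax+.150*np.array([np.sin(a),-np.cos(a)]);print('knob',kn)
print(*delta((kn[0],kn[1],.17),86.9))
"
```

```text
knob [ 0.54238818 -0.0992805 ]
t 4.95 pos [0.5308 0.1024 0.1877] rot [-8.9890e+01  2.0000e-02  1.0824e+02] delta [-0.1952  0.0178  0.0521] turn 0.372 F [ 0.5  0.5 -0.8] w 0.04
```

Call:
apply_moves:
  deltas:
    - {"tx":-0.04,"ty":0,"tz":0.011,"turn":0.075,"gripper":0.05}
    - {"tx":-0.08,"ty":0,"tz":0.022,"turn":0.15,"gripper":0.05}
    - {"tx":-0.12,"ty":0,"tz":0.033,"turn":0.225,"gripper":0.05}
    - {"tx":-0.16,"ty":0,"tz":0.043,"turn":0.3,"gripper":0.05}
    - {"tx":-0.2,"ty":0,"tz":0.0515,"turn":0.372,"gripper":0.05}

```text
time_s: 5.45
tcp_pos: [0.5448, -0.1049, 0.1879]
eef_rot: [-90.0, -0.0, 86.8]
contact_force: [0.7, -0.1, -1.0]
gripper_width: 0.0499
```

Call:
apply_moves:
  deltas:
    - {"tx":0,"ty":0.03,"tz":0,"turn":0,"gripper":0.05}
    - {"tx":0,"ty":0.06,"tz":0,"turn":0,"gripper":0.05}

```text
time_s: 5.65
tcp_pos: [0.5455, -0.1049, 0.1276]
eef_rot: [-90.1, -0.0, 86.8]
contact_force: [0.0, 0.9, -0.5]
gripper_width: 0.0501
```

```bash
python3 -c "
from h import *
print(*delta((.5421,-.1043,.065),86.9))
for n in ('side','top'):
    p,d=capture(n); np.savez(f'{n}4.npz',p=p,d=d)
    x,y=(215,140) if n=='side' else (190,150)
    cv2.imwrite(f'pics/{n}4.png',cv2.resize(p[y:y+150,x:x+190,::-1],None,fx=4,fy=4,interpolation=cv2.INTER_CUBIC))
"
```

```text
t 5.65 pos [ 0.5455 -0.1049  0.1276] rot [-9.015e+01 -3.000e-02  8.677e+01] delta [0.0003 0.0626 0.0036] turn -0.002 F [ 0.   0.9 -0.5] w 0.0501
```

View pics/top4.png

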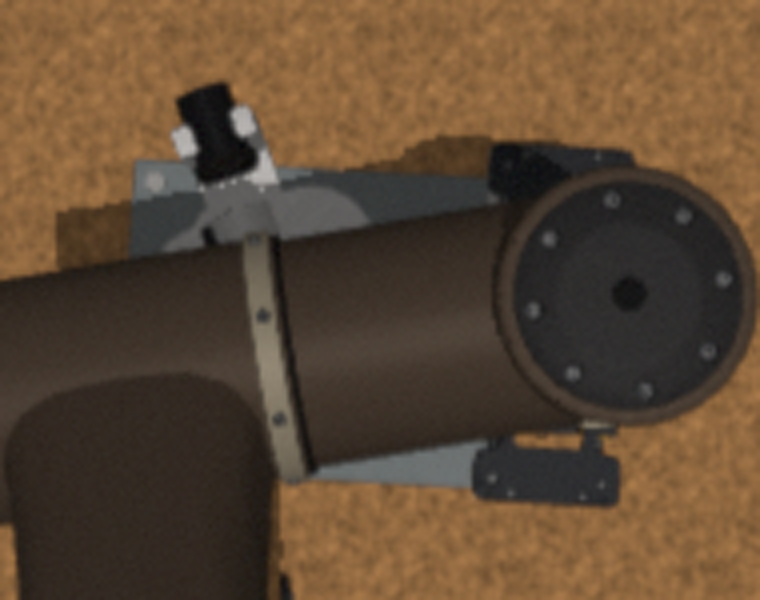

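View pics/side4.png

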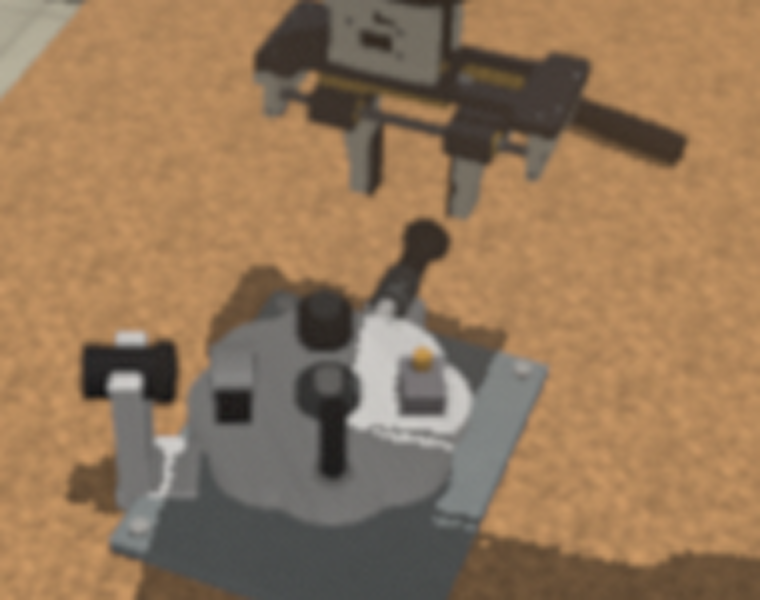

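Call:
apply_moves:
  deltas:
    - {"tx":0.004,"ty":0,"tz":0.004,"turn":0,"gripper":0.05}
    - {"tx":0.004,"ty":0.02,"tz":0.004,"turn":0,"gripper":0.05}
    - {"tx":0.004,"ty":0.04,"tz":0.004,"turn":0,"gripper":0.05}
    - {"tx":0.004,"ty":0.062,"tz":0.004,"turn":0,"gripper":0.05}
    - {"tx":0.004,"ty":0.062,"tz":0.004,"turn":0,"gripper":0.05}

```text
time_s: 6.25
tcp_pos: [0.5405, -0.0985, 0.065]
eef_rot: [-89.9, 0.0, 87.0]
contact_force: [0.4, -1.5, -0.5]
gripper_width: 0.0499
```

```bash
python3 -c "
from h import *
print(*delta((.5415,-.101,.065),86.9))
print(onz('side',321,200,.065))
for n in ('side',):
    p,d=capture(n); np.savez(f'{n}5.npz',p=p,d=d)
    x,y=(265,150)
    cv2.imwrite(f'pics/{n}5.png',cv2.resize(p[y:y+90,x:x+120,::-1],None,fx=6,fy=6,interpolation=cv2.INTER_CUBIC))
"
```

```text
t 6.25 pos [ 0.5405 -0.0985  0.065 ] rot [-8.989e+01  1.000e-02  8.696e+01] delta [-0.0024  0.     -0.0012] turn 0.001 F [ 0.4 -1.5 -0.5] w 0.0499
[ 0.53776831 -0.11906614  0.065     ]
```

View pics/side5.png

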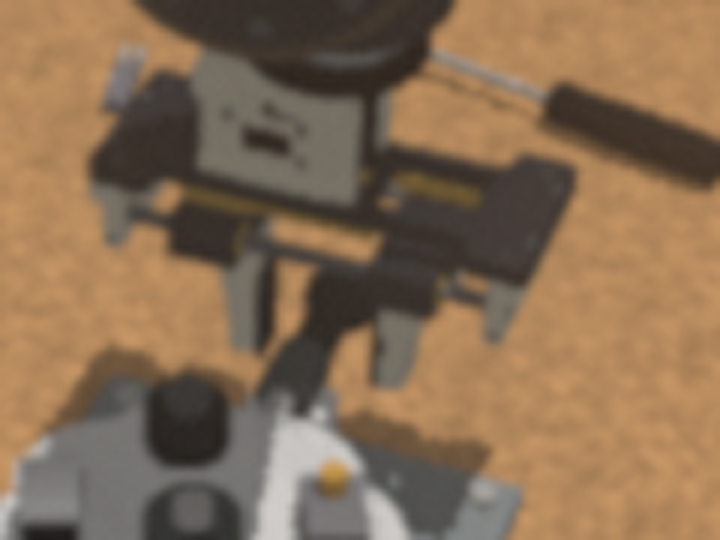

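The neck lies between the two fingers (zoom 320,330). Closing.

Call:
apply_moves:
  deltas:
    - {"tx":0,"ty":0,"tz":0,"turn":0,"gripper":0.01}
    - {"tx":0,"ty":0,"tz":0,"turn":0,"gripper":0.01}
    - {"tx":0,"ty":0,"tz":0,"turn":0,"gripper":0.01}
    - {"tx":0,"ty":0,"tz":0,"turn":0,"gripper":0.01}
    - {"tx":0,"ty":0,"tz":0,"turn":0,"gripper":0.01}
  newtons: 40

```text
time_s: 6.8
tcp_pos: [0.5414, -0.0991, 0.0661]
eef_rot: [-90.0, -0.0, 86.9]
contact_force: [-0.5, 2.4, 4.1]
gripper_width: 0.019
```

Call:
apply_moves:
  deltas:
    - {"tx":-0.004,"ty":0,"tz":0,"turn":0,"gripper":0.01}
    - {"tx":-0.008,"ty":0,"tz":0,"turn":0,"gripper":0.01}
    - {"tx":-0.012,"ty":0,"tz":0,"turn":0,"gripper":0.01}
    - {"tx":-0.016,"ty":0,"tz":0,"turn":0,"gripper":0.01}
    - {"tx":-0.019,"ty":0,"tz":0,"turn":0,"gripper":0.01}

```text
time_s: 7.3
tcp_pos: [0.5405, -0.1169, 0.066]
eef_rot: [-90.0, -0.1, 86.9]
contact_force: [-1.6, 12.1, 5.9]
gripper_width: 0.0189
```

Call:
apply_moves:
  deltas:
    - {"tx":0,"ty":0,"tz":0,"turn":0,"gripper":0.01}
    - {"tx":-0.002,"ty":0,"tz":0,"turn":0,"gripper":0.01}
    - {"tx":-0.002,"ty":0,"tz":0,"turn":0,"gripper":0.01}

```text
time_s: 7.6
tcp_pos: [0.5404, -0.1185, 0.066]
eef_rot: [-90.0, -0.1, 86.9]
contact_force: [-2.9, 12.4, 7.1]
gripper_width: 0.0188
```

Call:
apply_moves:
  deltas:
    - {"tx":-0.002,"ty":0,"tz":0,"turn":0,"gripper":0.01}
    - {"tx":-0.002,"ty":0,"tz":0,"turn":0,"gripper":0.01}
    - {"tx":-0.002,"ty":0,"tz":0,"turn":0,"gripper":0.01}

```text
time_s: 7.9
tcp_pos: [0.5404, -0.1187, 0.066]
eef_rot: [-90.1, -0.2, 86.9]
contact_force: [-4.2, 24.0, 8.0]
gripper_width: 0.0192
```

```bash
python3 -c "
from h import *
s=r.get_state();print(s['tcp_pos'],s['contact_force'],s['time_s'])
for n in ('side','top'):
    p,d=capture(n); np.savez(f'{n}6.npz',p=p,d=d)
    x,y=(215,140) if n=='side' else (190,150)
    cv2.imwrite(f'pics/{n}6.png',cv2.resize(p[y:y+150,x:x+190,::-1],None,fx=4,fy=4,interpolation=cv2.INTER_CUBIC))
    if n=='top': cv2.imwrite('pics/topfull6.png',p[:,:,::-1])
"
```

```text
[ 0.54038572 -0.11873604  0.06598773] [-4.18693576 24.02773081  7.95998437] 7.9
```

View pics/side6.png

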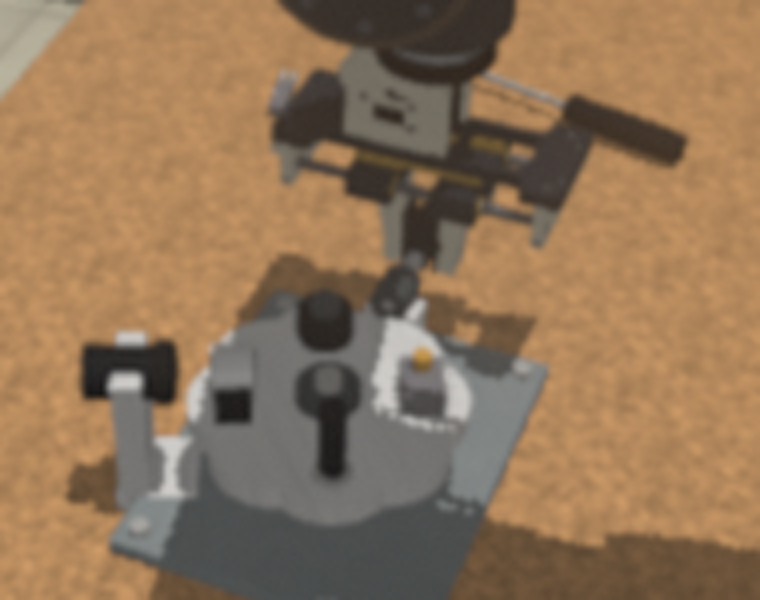

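View pics/topfull6.png

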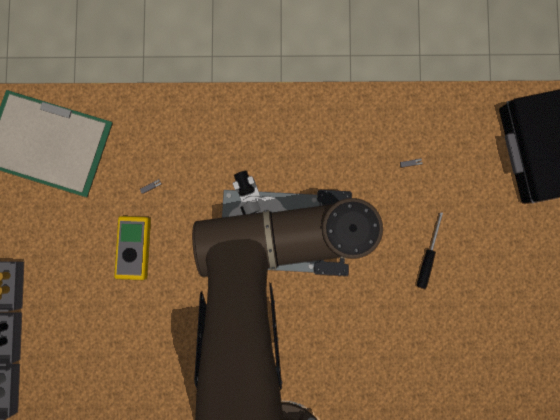

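The force jumped from 12 to 24 N with no further motion, so the plunger is at its stop. I'll ease off 1 mm and hold to check for slip.

Call:
apply_moves:
  deltas:
    - {"tx":0.001,"ty":0,"tz":0,"turn":0,"gripper":0.01}
    - {"tx":0.001,"ty":0,"tz":0,"turn":0,"gripper":0.01}
    - {"tx":0.001,"ty":0,"tz":0,"turn":0,"gripper":0.01}
    - {"tx":0.001,"ty":0,"tz":0,"turn":0,"gripper":0.01}
    - {"tx":0.001,"ty":0,"tz":0,"turn":0,"gripper":0.01}
  newtons: 50

```text
time_s: 8.5
tcp_pos: [0.5403, -0.1186, 0.066]
eef_rot: [-90.1, -0.2, 86.9]
contact_force: [-3.2, 18.1, 8.1]
gripper_width: 0.0189
```

Call:
apply_moves:
  deltas:
    - {"tx":0,"ty":0,"tz":0,"turn":0,"gripper":0.01}
    - {"tx":0,"ty":0,"tz":0,"turn":0,"gripper":0.01}
    - {"tx":0,"ty":0,"tz":0,"turn":0,"gripper":0.01}
    - {"tx":0,"ty":0,"tz":0,"turn":0,"gripper":0.01}
    - {"tx":0,"ty":0,"tz":0,"turn":0,"gripper":0.01}

```text
time_s: 9.0
tcp_pos: [0.5404, -0.1186, 0.066]
eef_rot: [-90.1, -0.2, 86.9]
contact_force: [-4.1, 18.7, 7.8]
gripper_width: 0.0189
```

```bash
python3 -c "
from h import *
p,d=capture('side')
q=np.load('side6.npz')['p']; z=np.load('side4.npz')['p']
f=lambda a:cv2.resize(a[180:270,260:350,::-1],None,fx=4,fy=4,interpolation=cv2.INTER_CUBIC)
cv2.imwrite('pics/side7.png',np.hstack([f(z),f(p)]))
# post top pixel: centroid of dark column before/after pull
for a in (z,p):
    m=a[228:262,285:310].astype(int).max(2)<45; v,u=np.nonzero(m); print(u.mean()+285,v.mean()+228,len(u))
"
```

```text
297.91 248.32 100
297.6666666666667 248.27272727272728 99
```

View pics/side7.png

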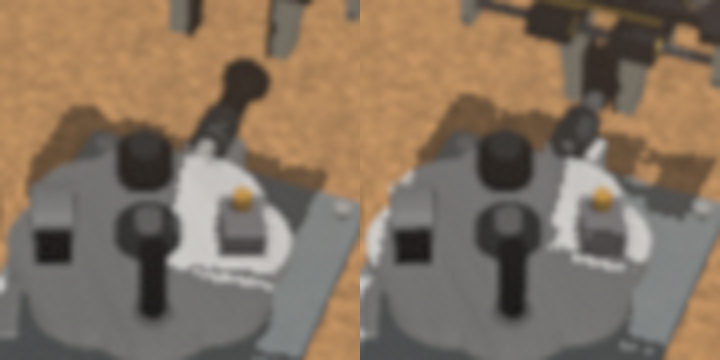

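The pulled plunger shows its rod between bracket and knob (right panel, 595,100), and the disc has not moved. The hold is steady, so I'm handing in.

```bash
python3 -c "
from h import *
print(r.close_job()); s=r.get_state();print(s['time_s'],s['tcp_pos'],s['contact_force'],s['gripper_width'])"
```

```text
the job is handed in; nothing more can be done
None
the job is handed in; nothing more can be done
```

I turned the carousel one click clockwise by its post, then gripped the plunger knob by its neck and pulled it to its stop. I handed the job in at about 9 s while still holding it; no verdict was reported.

- **New notch:** After the turn, the force on the tool dropped to about zero, and the nose sat as far in as at the start. One sensor's movement in the top view measured only about 41°, uncorrected for perspective. I took that as consistent with 45°, since the plunger centres the disc itself.
- **Plunger out:** The knob moved about 19.5 mm. Pulling a further 2 mm only raised the force from 12 to 24 N with no movement, so it is at its stop. I eased the command back 1 mm and held with a 50 N grip. Over the last half second before hand-in there was no slip, with a steady pull of about 18 N.
- **Carousel still in place:** The side pictures before and after the pull show the post within 0.3 pixel of the same spot.
- **Bystanders:** The meter, driver and both bridges look unmoved in the last top view. I judged this by eye and did not measure it.
- **Disagreement:** The two cameras placed the stand about 3–6 mm apart. I mostly used the top view, which fitted the given sizes better, and the contact on the post agreed with it.

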